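# Free the cutlery basket jammed in the rinse trough

### The arm

A 7-joint arm with a two-finger parallel gripper is mounted at the origin on the work surface. World frame = base frame: x ahead of the robot, y to its left, z up, the work surface at z = 0. Lengths are in mm, angles in degrees, forces in N, time in s.
With the tool pointing down it reaches from about 400 to 875 mm from the base axis. Payload 6.5 kg.
Tool frame: the origin (TCP) lies between the finger pads; the fingertips stand ahead of it and the grasp point (between the pads) lies 3 mm ahead of it (bot.nose_length is the z of the fingertips in the tool frame, in mm); z points along the fingers, y is the line along which they close (so a half turn about z gives the same grasp; the last joint's range is limited). The gripper opens to 85 mm and grips with 20 to 120 N. Pads are 22 mm wide; open, the fingers measure 114 mm over their backs; the gripper's body (76 mm by 85 mm) begins 54 mm behind the grasp point. The pads swing forward as they close: fully open they stand 13 mm farther back than shut.
Start: joints at [64.16, 30.733, -0.252, 88.115, 0.149, 61.152, -4.079], TCP at [243.989, -602.461, 253.29] pointing down, gripper open.
Joint ranges: [-154.64, 154.64], [-21.42, 123.67], [-72.66, 72.17], [13.99, 137.28], [-74.86, 254.86], [10.95, 109.41], [-158.01, 158.01]. Speed limits (degrees/s): [136.94, 136.94, 180, 180, 180, 180, 180].

### API

Orientations are given as a 3x3 rotation matrix whose columns are the frame's x, y, z axes.
In Python, from workcell import bot gives the robot as it stands.
- The arm moves only by the tool jog_arm, never from a script. Its arguments are lists of equal length, an entry for each row: "delta_pos": the shift along the tool's x, y, z in m, a list of three; "twist": the turn about the tool's z in rad. In form: {"delta_pos": [[x, y, z], ...], "twist": [twist, ...]}. A call has 1 to 10 rows; each row is the pose to reach, as a shift and turn from the pose commanded when the call began, along the tool's axes at that moment; what a row does not reach only later rows make up. A row lasts 1/10 s, in which the tool goes at most 50 mm and 8.59 degrees, less where a joint would pass 70% of its speed; a pose out of reach is approached as far as the arm can. A call with a gripper value outside its range is refused whole. "jaw" is the opening, from 0 (shut) to 1 (fully open), set as the call begins (left out, the last holds). The fingers move at their own pace and stop on an object; "grip_force" is the grip in N (left out, the last holds). Time passes only in rows, so rows that repeat a pose let the fingers close. It gives the time, the measured TCP pose, the force, the opening and the grip force at its end, in the units of the state.
- bot.get_obs(): the state, without advancing time (a new reading comes with each control period).
- bot.capture(name): name is "scene" or "top" or "wrist"; returns the picture (384x512x3 uint8, red, green, blue); there is no depth.
- bot.camera_info(name): a dict with "intrinsics" (3x3 intrinsics, pixels), "xyz" and "orientation" of the camera in the world. Camera axes: x right, y up, looking along -z (the intrinsics and any distortion apply to the point x, -y, -z); pixel columns grow to the right and rows downward; lengths in mm; the calibration is good to about 2 mm. A picture is of the moment at which its call begins: read the wrist's pose just before it. camera_info takes no time and is no camera call; for the wrist camera it gives the pose at the moment of the call.
- bot.sign_off(): hands the job in; it is judged then, once.
Trained networks look in the newest picture that a camera, given by its name, has taken for a name from the list of things; names that differ only in an ending like _2 or _b are one class to them, and where a whole thing is asked for, a point or a joint stands for the part that bears it (a point fixed in the world has none). Each returns a list of dicts, best first, with "conf" (0 to 1); they miss things now and then, are a little off and sometimes report something else, mostly with a low value. They report only what shows in the picture. A call takes as long as a camera call. They do not tell look-alikes from the thing itself.
- bot.look_for(camera, target): "at" ([row, column] as shares, 0 to 1, of the picture: columns of its width, rows of its height, amid what is visible of it).
- bot.trace(camera, target): "pixels" (384x512 bool, what is visible of it) and "at" ([row, column] as shares, 0 to 1, of the picture: columns of its width, rows of its height, amid what is visible of it).
- bot.tip_of(camera, target): "at" ([row, column] as shares, 0 to 1, of the picture: columns of its width, rows of its height: a listed point, or the origin of a listed thing).
The state is a dict: "t": time; "joint_pos": joint angles; "joint_velocities": joint speeds; "effort": joint torques, N m; "tool_pos": TCP position; "orientation": TCP orientation; "wrist_force": force on the tool from outside, world axes, zero at the start; "ft_torque": the same for the moment, N m; "finger_gap": opening from 0.0 (shut) to 1.0 (fully open); "grip_force": force on a finger pad.
Only numpy, scipy, OpenCV 4.12 (cv2) and the standard library are available. Lean on these libraries where they do the work, as an engineer would, in place of code of your own. Each camera call takes 0.05 s, during which the arm holds its last target. There are 200 camera calls.

### The job

A steel cutlery basket has dropped slantwise into the rinse trough and its corners are caught under the trough's lips. Take it by its handle, turn it level down inside the trough so that its corners come free, then lift it out and set it down gently, upright, in the middle of the ribbed drying mat. Leave the other basket, standing at the back of the counter, where it is.

Things in the scene. Friction and masses are not known exactly. Their poses are not given: they have to be found in the camera images.
- basket: Jammed steel basket, 100 x 100 mm, walls 75 mm high, 0.25-0.5 kg. Origin: underside centre, z along its handle. Black grip block, 42 (x) x 14 mm (y), 145 to 187 mm above the underside: pinch across y, tool in line with it. Starts leaning 24 deg about x, top to the trough's -y, +y edge on the step, -y edge on the floor, top corner under the -y lip: 122 mm wide so, 100 mm level. x as the trough's x.
- trough: Fixed steel trough, 198 (x) x 144 (y) x 140 mm high, wall 4 mm. Origin: underside centre, z up. Lips on both long walls, z 124 to 140 mm, leave a mouth 112 mm (y) x 190 mm. Inside, a step 21 mm wide along the +y wall, top at z 41 mm; floor at z 4 mm. A level basket on the middle line with underside at z 44 to 49 mm clears step and lips, then lifts straight out. Left or right of the robot.
- mat: Drying mat: flat dark rubber with grey ribs, 180 x 180 mm, 4 mm thick, fixed on the counter to the other side (left or right) from the trough. Origin: centre of its underside, z up. A jug and a tamper, up to 85 mm high, stand on the counter between trough and mat.
- spare: The other basket, same shape and size, loose, upright on the counter at the back near the middle, beyond trough and mat. Not to be moved. Origin: centre of its underside, z up.
Things that resemble listed ones, but are neither listed nor needed, are in the scene too. What is shaped like the basket but red is not meant.

How it is judged:
By the outcome, as a careful person would: the job done as asked, in the order asked, and still so for the second after the job is handed in, with the robot touching nothing.
It also fails if it takes over 51 s, if anything falls off the work surface, if the arm or the gripper's body presses on something with over 40 N, if the wrist force passes 120 N, or if a joint passes its speed limit or range.

## Working session

There is one attempt and no reset: what is moved stays moved. The work goes in short steps, Python scripts to look and compute and a tool call to move; the robot and the scene stay as the last step left them, time stands still between calls to the robot, and variables do not carry over. Pictures are saved under pics/ and viewed, at most 10 in all, crops included, and the job is handed in when it is done.

Besides the shell and the picture viewer there is one more tool, called after "Request:" as name([rows], argument=value, ...), one row to a line, values as JSON. jog_arm: Moves the arm, as the interface text tells. Its arguments: {"type":"object","properties":{"delta_pos":{"type":"array","items":{"type":"array","items":{"type":"number"}}},"twist":{"type":"array","items":{"type":"number"}},"jaw":{"type":"number"},"grip_force":{"type":"number"}},"required":["delta_pos","twist"]}

```bash
mkdir -p pics; cat > h.py <<'E'
import numpy as np, cv2
from workcell import bot
def save(c,n,im=None):
    im=bot.capture(c) if im is None else im
    cv2.imwrite(f'pics/{n}.png',im[:,:,::-1]); return im
def ray(ci,row,col):
    K=np.array(ci['intrinsics']);R=np.array(ci['orientation']);d=np.linalg.inv(K)@[col,row,1]
    return np.array(ci['xyz'],float),R@[d[0],-d[1],-d[2]]
def onz(ci,row,col,z):
    o,d=ray(ci,row,col); return o+d*(z-o[2])/d[2]
def proj(ci,P):
    R=np.array(ci['orientation']);K=np.array(ci['intrinsics'])
    p=R.T@(np.array(P,float)-ci['xyz']);q=K@[p[0],-p[1],-p[2]];return q[1]/q[2],q[0]/q[2]
E
python3 - <<'E'
from h import *
a=save('top','top');b=save('scene','scene')
im=np.hstack([a,b]);cv2.imwrite('pics/a.png',cv2.resize(im,(800,300))[:,:,::-1])
for c in('top','scene'):
    ci=bot.camera_info(c);print(c,{k:(np.round(v,3).tolist() if k!='name' else v) for k,v in ci.items()})
    for t in('basket','trough','mat','spare'):
        print(t,[(round(x['conf'],2),np.round(np.array(x['at'])*[384,512],1).tolist()) for x in bot.tip_of(c,t)],[(round(x['conf'],2),np.round(np.array(x['at'])*[384,512],1).tolist()) for x in bot.look_for(c,t)])
o=bot.get_obs();print(o['t'],o['orientation'],bot.nose_length)
E
```

```text
top {'intrinsics': [[480.134, 0.0, 266.571], [0.0, 480.134, 191.951], [0.0, 0.0, 1.0]], 'xyz': [429.953, -12.992, 1130.972], 'orientation': [[-0.007, 0.998, -0.068], [-1.0, -0.007, -0.005], [-0.005, 0.068, 0.998]]}
basket [(0.93, [320.3, 370.7]), (0.71, [156.2, 338.6])] [(0.77, [293.9, 375.6]), (0.69, [150.9, 352.7])]
trough [] [(0.83, [179.5, 344.6])]
mat [(0.6, [154.4, 166.5])] [(0.57, [154.3, 168.1])]
spare [(0.74, [75.9, 264.2])] [(0.93, [68.4, 265.1])]
scene {'intrinsics': [[360.672, 0.0, 257.635], [0.0, 360.672, 190.975], [0.0, 0.0, 1.0]], 'xyz': [934.119, 289.408, 883.474], 'orientation': [[-0.559, -0.698, 0.448], [0.829, -0.47, 0.302], [-0.001, 0.54, 0.841]]}
basket [(0.84, [104.0, 247.3]), (0.57, [192.3, 192.1])] [(0.8, [110.5, 234.6])]
trough [(0.92, [188.2, 194.5])] [(0.75, [177.0, 194.3])]
mat [(0.64, [273.5, 309.9])] [(0.68, [278.3, 310.5])]
spare [(0.72, [288.2, 190.3])] [(0.69, [285.2, 188.9])]
0.9 [[ 9.26883673e-01  3.75348714e-01 -1.48942474e-05]
 [ 3.75348714e-01 -9.26883673e-01 -1.41948030e-05]
 [-1.91332357e-05  7.56639451e-06 -1.00000000e+00]] 22.0
```

View pics/top.png

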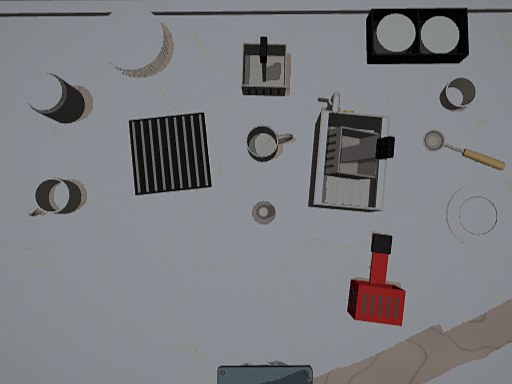

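View pics/scene.png

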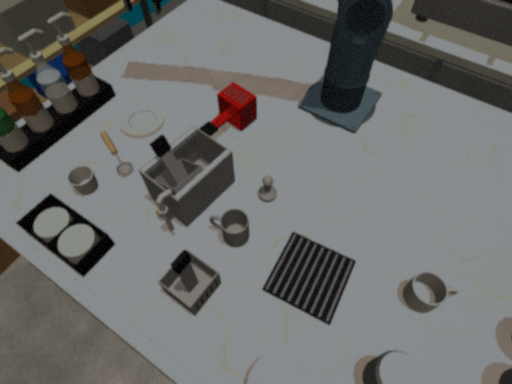

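Candidates for the basket (top image col,row): the steel basket in the trough with its grip at (385,147), the spare at the back (264,68), and the red look-alike (378,290). I choose the one in the trough: it is steel and leaning, with its top towards -y. Next is a close crop to check that.

```bash
python3 - <<'E'
from h import *
a=cv2.imread('pics/top.png')[90:222,295:410]
b=cv2.imread('pics/scene.png')[120:240,130:250]
cv2.imwrite('pics/crop.png',np.hstack([cv2.resize(a,(400,460),interpolation=cv2.INTER_CUBIC),cv2.resize(b,(400,460),interpolation=cv2.INTER_CUBIC)]))
E
```

```text
(no output)
```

View pics/crop.png

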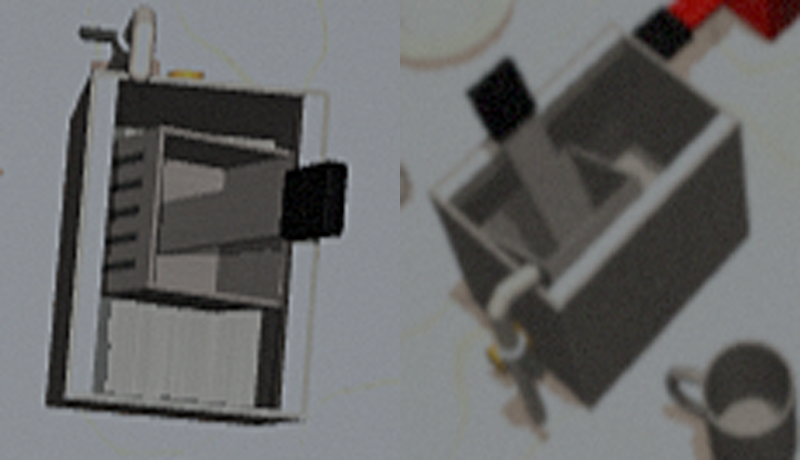

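The crop confirms it: grey steel basket, slots on its +y side, black grip at crop (315,200) leaning right over the -y lip. The rim corners are clear, so I can fit the trough and basket from both views.

```bash
cat > fit.py <<'E'
from h import *
from scipy.optimize import least_squares
T=[((90+y/3.485),(295+x/3.478)) for x,y in[(93,72),(327,92),(303,418),(66,402)]]
S=[((120+y/3.833),(130+(x-400)/3.333)) for x,y in[(553,303),(742,122),(432,190),(620,28)]]
# local corners (x,y) : top TL=(+,+) TR=(+,-) BR=(-,-) BL=(-,+); scene near=(+,+) right=(-,+) left=(+,-) far=(-,-)
LT=[(1,1),(1,-1),(-1,-1),(-1,1)];LS=[(1,1),(-1,1),(1,-1),(-1,-1)]
ct,cs=bot.camera_info('top'),bot.camera_info('scene')
def W(p,l):
    c,s=np.cos(p[2]),np.sin(p[2]);return [p[0]+c*l[0]-s*l[1],p[1]+s*l[0]+c*l[1],l[2]]
def pts(l,a): return (a[0]*99,a[1]*72,140)
def f(p,w=(1,1)):
    return np.concatenate([w[0]*(np.array(proj(ct,W(p,pts(0,a))))-o) for a,o in zip(LT,T)]+[w[1]*(np.array(proj(cs,W(p,pts(0,a))))-o) for a,o in zip(LS,S)])
if __name__=='__main__':
    for w in((1,1),(1,0),(0,1)):
        r=least_squares(f,[530,-190,0],args=(w,),x_scale=[1,1,.01]);print(np.round(r.x[:2],1),np.degrees(r.x[2]),np.round(r.fun,1))
    p=least_squares(f,[530,-190,0],x_scale=[1,1,.01]).x
    g=onz(ct,147,385,180);print('grip z180',g); c,s=np.cos(p[2]),np.sin(p[2]);d=g[:2]-p[:2];print('local',c*d[0]+s*d[1],-s*d[0]+c*d[1])
    print('mat',onz(ct,154.3,169,4),[onz(ct,r,q,4).round(0)[:2].tolist() for q,r in[(129,121),(205,113),(211,187),(136,194)]], onz(cs,276,310,4))
    print('bottle',onz(cs,80,30,0),'spare',onz(ct,75.9,264.2,0))
E
python3 fit.py
```

```text
[ 562.4 -184.6] -6.015570304497354 [-0.5 -0.6  0.3  0.8  1.2 -0.1 -1.1 -1.6  1.2  1.5 -0.8 -0.1 -0.3 -1.1
 -2.3 -2. ]
[ 562.3 -185.3] -5.2558401708178515 [-0.1 -0.9 -0.2  0.6  0.8  1.  -0.5 -0.6  0.   0.  -0.  -0.   0.  -0.
 -0.  -0. ]
[ 562.9 -182.9] -7.541157380427481 [-0.  -0.   0.   0.   0.  -0.  -0.  -0.   1.6  0.6  0.6  0.6 -0.9 -0.8
 -1.8 -0.4]
grip z180 [ 583.14913849 -245.23538034  180.        ]
local 26.98344854317784 -58.13378826980117
mat [597.89633555 222.98115528   4.        ] [[678.0, 319.0], [696.0, 138.0], [520.0, 123.0], [504.0, 300.0]] [603.42309039 224.72678416   4.        ]
bottle [ 527.9589687  -981.38425797    0.        ] spare [786.48089671  -3.60651922   0.        ]
```

Request:
jog_arm([
  [0.04,-0.018,-0.02],
  [0.08,-0.036,-0.04],
  [0.12,-0.055,-0.06],
  [0.16,-0.074,-0.08],
  [0.2,-0.092,-0.1],
  [0.24,-0.111,-0.12],
  [0.28,-0.13,-0.127],
  [0.32,-0.148,-0.127],
  [0.36,-0.166,-0.127],
  [0.4,-0.185,-0.127],
], twist=[0.05,0.1,0.15,0.2,0.25,0.3,0.35,0.4,0.45,0.48], jaw=0.6, grip_force=25)

```text
t: 1.9
tool_pos: [546.3, -279.5, 380.6]
orientation: [[0.995, -0.097, 0.0], [-0.097, -0.995, -0.0], [0.0, 0.0, -1.0]]
wrist_force: [0.1, -0.3, 0.1]
finger_gap: 0.598
grip_force: 0.0
```

```bash
python3 - <<'E'
from h import *
o=bot.get_obs();print(o['t'],np.round(o['tool_pos'],1),np.round(o['orientation'],3).tolist(),o['joint_pos'])
ci=bot.camera_info('wrist');save('wrist','w1');print({k:np.round(v,3).tolist() for k,v in ci.items()})
E
```

```text
1.9 [ 546.3 -279.5  380.6] [[0.995, -0.097, 0.0], [-0.097, -0.995, -0.0], [0.0, 0.0, -1.0]] [ 25.59965359  21.4379278   -3.73434443  84.67777819   1.43214822
  73.90140481 -73.84513119]
{'intrinsics': [[328.246, 0.0, 254.465], [0.0, 328.246, 195.919], [0.0, 0.0, 1.0]], 'xyz': [614.681, -286.602, 501.422], 'orientation': [[-0.096, 0.959, 0.266], [-0.995, -0.093, -0.025], [0.001, -0.268, 0.964]]}
```

View pics/w1.png

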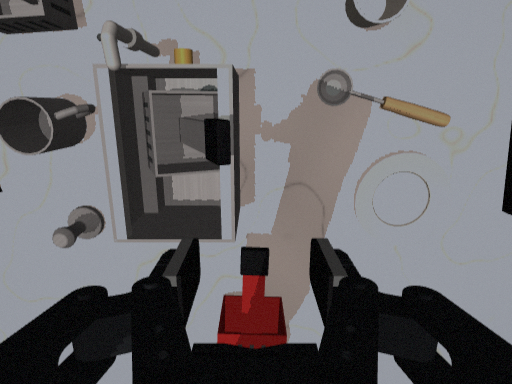

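Wrist view: the trough rim spans about (93,65)–(235,241), with the grip at (217,141). The -y lip band is near columns 219–233 and the +y lip near 95–127. Next I'll read the lip edges off intensity profiles.

```bash
python3 - <<'E'
from h import *
im=cv2.imread('pics/w1.png',0)
ci=bot.camera_info('wrist')
for r in(90,105,180,200,220): print(r,im[r,88:135:1].tolist(),'|',im[r,210:248].tolist())
for c in(180,200,222,228): print('col',c,im[55:75,c].tolist(),im[230:250,c].tolist())
from fit import W
for p in([562.4,-184.6,-.105],[562.3,-185.3,-.0917]):
  for a in((1,1),(1,-1),(-1,-1),(-1,1)): print(np.round(proj(ci,W(p,(a[0]*99,a[1]*72,140)))[::-1],1),np.round(proj(ci,W(p,(a[0]*95,a[1]*56,140)))[::-1],1))
E
```

```text
90 [154, 154, 153, 153, 154, 153, 154, 143, 135, 133, 135, 147, 156, 154, 152, 153, 154, 154, 151, 155, 151, 150, 114, 45, 48, 47, 52, 52, 46, 36, 33, 36, 37, 38, 36, 34, 32, 37, 34, 37, 38, 34, 34, 36, 45, 83, 86] | [48, 46, 47, 46, 58, 47, 45, 102, 153, 155, 153, 154, 154, 153, 151, 154, 155, 153, 153, 143, 144, 141, 115, 38, 39, 37, 35, 29, 38, 126, 126, 125, 126, 127, 126, 127, 127, 129]
105 [45, 40, 42, 41, 43, 72, 123, 151, 153, 135, 135, 135, 134, 152, 154, 152, 154, 154, 151, 153, 154, 151, 152, 153, 90, 51, 47, 48, 48, 49, 46, 35, 33, 40, 40, 35, 40, 36, 39, 37, 38, 35, 37, 36, 39, 39, 76] | [120, 121, 120, 88, 74, 75, 72, 80, 153, 155, 153, 156, 152, 153, 154, 152, 153, 155, 157, 147, 144, 143, 140, 38, 32, 36, 39, 33, 42, 106, 128, 129, 127, 129, 129, 128, 128, 128]
180 [151, 154, 155, 153, 155, 153, 154, 153, 154, 155, 152, 152, 152, 153, 155, 153, 154, 153, 141, 134, 133, 136, 153, 154, 154, 149, 153, 154, 151, 151, 156, 151, 114, 52, 49, 53, 51, 50, 42, 35, 38, 33, 35, 34, 33, 35, 35] | [139, 137, 137, 139, 140, 139, 139, 143, 139, 140, 155, 154, 152, 154, 152, 154, 155
[... 1226 characters left out ...]
, 108, 134, 134, 147, 153, 152, 154, 153, 155, 152, 153]
col 222 [152, 153, 153, 151, 151, 151, 151, 149, 148, 145, 144, 144, 142, 149, 154, 152, 152, 153, 152, 152] [152, 152, 152, 153, 152, 153, 153, 155, 154, 142, 131, 132, 146, 155, 153, 153, 153, 154, 154, 154]
col 228 [153, 154, 154, 154, 154, 152, 151, 153, 151, 147, 144, 142, 143, 149, 149, 152, 151, 151, 150, 151] [154, 154, 153, 154, 154, 152, 154, 152, 155, 140, 133, 134, 142, 155, 153, 152, 156, 153, 152, 154]
[103.8  70.9] [119.6  75.3]
[242.9  73.6] [227.4  77.4]
[241.4 249.7] [228.  246.3]
[120.9 247.3] [134.  244.5]
[103.3  71.9] [119.2  76.1]
[242.3  72.6] [226.9  76.6]
[243.1 249. ] [229.6 245.8]
[122.7 248.1] [135.7 245.1]
```

The wrist fit is off by 8 px along the motion direction, so the arm was still settling when the picture was taken. I'll retake it at rest.

```bash
python3 - <<'E'
from h import *
from fit import W
from scipy.optimize import least_squares
o=bot.get_obs();ci=bot.camera_info('wrist');a=save('wrist','w2');print(o['t'],np.round(o['tool_pos'],1),np.abs(o['joint_velocities']).max(),ci['xyz'])
im=cv2.cvtColor(a,cv2.COLOR_RGB2GRAY).astype(float)
def edge(v,lo,hi,s): # subpixel strongest gradient of sign s within range
    g=s*np.diff(v[lo:hi]);i=int(g.argmax());return lo+i+.5
ob=[]
for r in(95,105,170,185,200,215):
    ob.append((r,edge(im[r],212,230,1),-56));ob.append((r,edge(im[r],228,245,-1),-72));ob.append((r,edge(im[r],105,133,-1),56))
print(ob)
cols=[(c,edge(im[:,c],62,80,-1),95) for c in(180,195,210)]+[(c,edge(im[:,c],232,255,1),-95) for c in(150,180,200)]
print(cols)
def loc(p,r,c):
    g=onz(ci,r,c,140);d=g[:2]-p[:2];k,s=np.cos(p[2]),np.sin(p[2]);return k*d[0]+s*d[1],-s*d[0]+k*d[1]
f=lambda p:[loc(p,r,c)[1]-y for r,c,y in ob]+[loc(p,r,c)[0]-x for c,r,x in cols]
r=least_squares(f,[562,-185,-.1],x_scale=[1,1,.01]);print(np.round(r.x,2),np.degrees(r.x[2]),np.round(r.fun,1))
# grip top of block: dark blob
m=(im<25).astype(np.uint8);m[:100]=0;m[175:]=0;m[:,:195]=0;m[:,240:]=0
n,l,st,ce=cv2.connectedComponentsWithStats(m);i=1+st[1:,4].argmax();print(st[i],ce[i])
p=r.x
for xl in(0,10,20,27,32):
    b=np.array([9.6,24.3]);Y=np.array([.9135,.4067]);Z=np.array([-.4067,.9135])
    q=[W(p,(xl+sx*21,*(b+Y*sy*7+Z*h))) for sx in(-1,1) for sy in(-1,1) for h in(145,187)]
    q=np.array([proj(ci,u) for u in q]);print(xl,q.min(0).round(1),q.max(0).round(1))
E
```

```text
1.95 [ 552.  -270.6  380.2] 11.117281227839072 [ 620.06568465 -277.71461863  501.19993729]
[(95, 227.5, -56), (95, 243.5, -72), (95, 121.5, 56), (105, 228.5, -56), (105, 243.5, -72), (105, 122.5, 56), (170, 218.5, -56), (170, 243.5, -72), (170, 129.5, 56), (185, 215.5, -56), (185, 243.5, -72), (185, 130.5, 56), (200, 228.5, -56), (200, 243.5, -72), (200, 131.5, 56), (215, 225.5, -56), (215, 243.5, -72), (215, 119.5, 56)]
[(180, 72.5, 95), (195, 72.5, 95), (210, 73.5, 95), (150, 241.5, -95), (180, 232.5, -95), (200, 242.5, -95)]
[ 5.6884e+02 -1.8400e+02 -1.3000e-01] -7.626794406393409 [ 0.7 -0.1  0.4 -0.6 -0.5 -0.   8.8 -3.1 -3.6 11.9 -3.8 -3.8 -3.3 -4.4
 -4.  -0.3 -5.1 10.9 -2.3 -1.6 -1.8 -3.1 10.1 -1.4]
[ 216  124   24   46 1043] [227.77181208 145.98561841]
0 [145.9 212.3] [195.5 240.1]
10 [136.2 212.4] [185.4 240.5]
20 [126.3 212.5] [175.  240.9]
27 [119.2 212.6] [167.7 241.1]
32 [114.2 212.7] [162.4 241.3]
```

```bash
cat > w.py <<'E'
from h import *
from fit import W
from scipy.optimize import least_squares
for _ in range(3): bot.capture('wrist')
o=bot.get_obs();ci=bot.camera_info('wrist');a=save('wrist','w3');print(o['t'],np.round(o['tool_pos'],1),np.abs(o['joint_velocities']).max(),ci['xyz'])
im=cv2.cvtColor(a,cv2.COLOR_RGB2GRAY).astype(float)
p0=np.array([562.4,-184.8,-.097]);ob=[]
def edge(l,ax,s):  # strongest gradient near predicted point, along row (ax=1) or column (ax=0)
    r,c=proj(ci,W(p0,(*l,140)));r,c=int(round(r)),int(round(c))
    v=im[r,c-9:c+10] if ax else im[r-9:r+10,c]
    g=np.clip(s*np.diff(v),0,None);i=g.argmax();
    return (r,c-9+i+.5) if ax else (r-9+i+.5,c)
for x in(-80,-65,-50,-40,70,80,88):
    for y,s in((-56,1),(-72,-1),(56,-1)): ob.append((*edge((x,y),1,s),1,y))
for y in(-40,-20,0,20,40): ob.append((*edge((95,y),0,-1),0,95));ob.append((*edge((-95,y),0,1),0,-95))
def loc(p,r,c,z=140):
    g=onz(ci,r,c,z);d=g[:2]-p[:2];k,s=np.cos(p[2]),np.sin(p[2]);return k*d[0]+s*d[1],-s*d[0]+k*d[1]
f=lambda p:[loc(p,r,c)[k]-y for r,c,k,y in ob]
r=least_squares(f,p0,x_scale=[1,1,.01],loss='soft_l1');print(np.round(r.x,3),np.degrees(r.x[2]),np.round(f(r.x),1))
m=(im<25).astype(np.uint8);m[:90]=0;m[185:]=0;m[:,:195]=0;m[:,250:]=0
n,l,st,ce=cv2.connectedComponentsWithStats(m);i=1+st[1:,4].argmax();print(st[i],ce[i])
p=r.x
for xl in(10,15,20,25,30):
    b=np.array([9.6,24.3]);Y=np.array([.9135,.4067]);Z=np.array([-.4067,.9135])
    q=[W(p,(xl+sx*21,*(b+Y*sy*7+Z*h))) for sx in(-1,1) for sy in(-1,1) for h in(145,187)]
    q=np.array([proj(ci,u) for u in q]);print(xl,q.min(0).round(1),q.max(0).round(1),W(p,(xl,-58,176)))
E
python3 w.py
```

```text
2.15 [ 544.9 -281.4  380.2] 1.4674954509186913 [ 613.38200555 -288.35306843  500.96135287]
[ 5.65882e+02 -1.86330e+02 -9.80000e-02] -5.641340596669483 [ 0.4 -0.  -0.1  0.  -0.2 -0.6 -0.4 -0.4  0.2 -0.6  0.6  0.4 -0.2 -0.
  0.2  0.5 -0.2  0.1  0.3 -0.3  0.2 -0.4  0.4 -0.5 -1.  -0.6  0.2  0.3
  0.1  4.1  0.1]
[ 202  117   26   47 1090] [215.1587156 139.0587156]
10 [130.5 201.3] [179.3 228.9] [np.float64(570.1323058743204), np.float64(-245.03199318498093), 176]
15 [125.6 201.1] [174.1 228.8] [np.float64(575.1080895342423), np.float64(-245.52349798623376), 176]
20 [120.6 200.9] [168.8 228.7] [np.float64(580.0838731941641), np.float64(-246.0150027874866), 176]
25 [115.6 200.7] [163.6 228.6] [np.float64(585.0596568540859), np.float64(-246.50650758873945), 176]
30 [110.6 200.5] [158.2 228.5] [np.float64(590.0354405140079), np.float64(-246.99801238999228), 176]
```

Basket and trough models agree with the image: yaw -5.6°, grip at about (583,-246,176). Lowering over the grip.

Request:
jog_arm([
  [0.012,-0.013,0.015],
  [0.023,-0.026,0.03],
  [0.034,-0.0384,0.05],
  [0.034,-0.0384,0.075],
  [0.034,-0.0384,0.1],
  [0.034,-0.0384,0.125],
  [0.034,-0.0384,0.15],
  [0.034,-0.0384,0.17],
  [0.034,-0.0384,0.188],
  [0.034,-0.0384,0.201],
], twist=[0,0,0,0,0,0,0,0,0,0], jaw=0.7, grip_force=25)

```text
t: 3.2
tool_pos: [582.1, -244.4, 176.4]
orientation: [[0.996, -0.094, -0.003], [-0.094, -0.996, 0.002], [-0.003, -0.002, -1.0]]
wrist_force: [0.3, 0.0, 0.3]
finger_gap: 0.707
grip_force: 0.0
```

Request:
jog_arm([
  [0,0,0],
  [0,0,0],
  [0,0,0],
  [0,0,0],
  [0,0,0],
  [0,0,0],
], twist=[0,0,0,0,0,0], jaw=0.4)

```text
t: 3.8
tool_pos: [583.0, -245.9, 179.7]
orientation: [[0.995, -0.095, 0.001], [-0.095, -0.995, -0.0], [0.001, 0.0, -1.0]]
wrist_force: [1.2, -0.1, -0.1]
finger_gap: 0.402
grip_force: 0.0
```

```bash
python3 - <<'E'
from h import *
w=bot.capture('wrist');s=bot.capture('scene')
cv2.imwrite('pics/g1.png',np.hstack([cv2.resize(w,(400,300)),cv2.resize(s[110:240,110:280],(400,300))])[:,:,::-1])
E
```

```text
(no output)
```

View pics/g1.png

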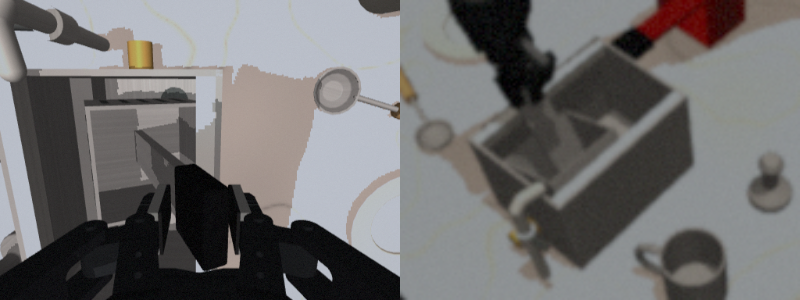

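The grip block sits between the pads. Closing gently, then following the levelling arc.

Request:
jog_arm([
  [0,0,0],
  [0,0,0],
  [0,-0.002,-0.002],
  [0,-0.004,-0.004],
  [0,-0.007,-0.006],
  [0,-0.009,-0.008],
  [0,-0.012,-0.01],
  [0,-0.015,-0.012],
  [0,-0.015,-0.012],
], twist=[0,0,0,0,0,0,0,0,0], jaw=0.0, grip_force=25)

```text
t: 4.8
tool_pos: [584.6, -229.5, 191.7]
orientation: [[0.996, -0.094, 0.0], [-0.094, -0.996, 0.001], [0.0, -0.001, -1.0]]
wrist_force: [-0.2, 3.7, 2.8]
finger_gap: 0.253
grip_force: 23.8
```

Request:
jog_arm([
  [0,-0.004,-0.003],
  [0,-0.008,-0.005],
  [0,-0.012,-0.007],
  [0,-0.016,-0.009],
  [0,-0.02,-0.011],
  [0,-0.024,-0.013],
  [0,-0.028,-0.015],
  [0,-0.031,-0.017],
  [0,-0.031,-0.017],
], twist=[0,0,0,0,0,0,0,0,0])

```text
t: 5.7
tool_pos: [587.6, -200.8, 209.1]
orientation: [[0.995, -0.095, 0.001], [-0.095, -0.995, -0.001], [0.002, 0.001, -1.0]]
wrist_force: [-1.2, 0.4, -1.3]
finger_gap: 0.161
grip_force: 24.6
```

```bash
python3 - <<'E'
from h import *
o=bot.get_obs();print(o['tool_pos'],o['finger_gap'],o['wrist_force'])
w=bot.capture('wrist');s=bot.capture('scene');print(bot.camera_info('wrist')['xyz'])
save('wrist','w4',w);save('scene','s4',s)
cv2.imwrite('pics/g2.png',np.hstack([cv2.resize(w,(400,300)),cv2.resize(s[110:240,110:280],(400,300))])[:,:,::-1])
E
```

```text
[ 587.5750298  -200.76111858  209.12005038] 0.16100470044279966 [-1.16227204  0.37503405 -1.30297128]
[ 655.59210268 -207.79381003  329.48520136]
```

View pics/g2.png

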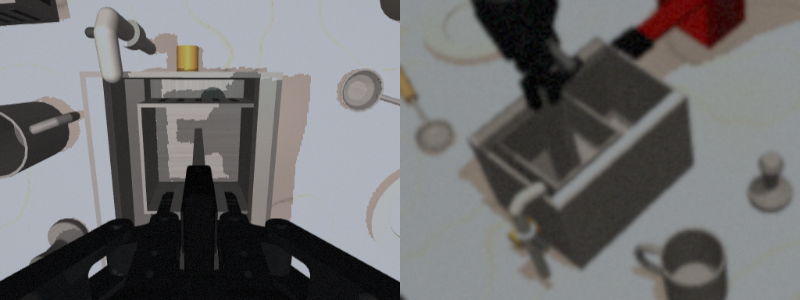

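Fingers show 13.7 mm, so the block is flat between the pads and the basket is level. In the wrist view it sits inside the trough at about columns 138–257, with its rim under the -y lip. Now I measure its height and offset.

```bash
python3 - <<'E'
from h import *
w=cv2.imread('pics/w4.png')
c=w[85:290,95:365];cv2.imwrite('pics/c4.png',cv2.resize(c,(790,600),interpolation=cv2.INTER_CUBIC))
ci=bot.camera_info('wrist')
from fit import W
p=np.array([564.5,-185.8,-.098])
for a in((95,56),(95,-56),(-95,-56),(99,72),(99,-72)): print(a,np.round(proj(ci,W(p,(*a,140)))[::-1],1))
for u in(38,42,46):
  k,s=np.cos(-.097),np.sin(-.097);q=lambda x,y,z:np.round(proj(ci,(587.6+k*x-s*y,-200.8+s*x+k*y,z))[::-1],1).tolist()
  print(u,[q(50,50,u+75),q(50,-50,u+75),q(-20,50,u+75),q(-20,-50,u+75)])
E
```

```text
(95, 56) [129.5 100.3]
(95, -56) [331.6 101. ]
(-95, -56) [313.9 379.7]
(99, 72) [99.7 92.7]
(99, -72) [361.   93.5]
38 [[176.5, 134.0], [330.2, 134.3], [182.6, 234.3], [323.9, 234.5]]
42 [[175.0, 134.5], [331.6, 134.8], [181.3, 236.5], [325.1, 236.7]]
46 [[173.6, 135.0], [333.1, 135.4], [180.1, 238.8], [326.3, 239.0]]
```

View pics/c4.png

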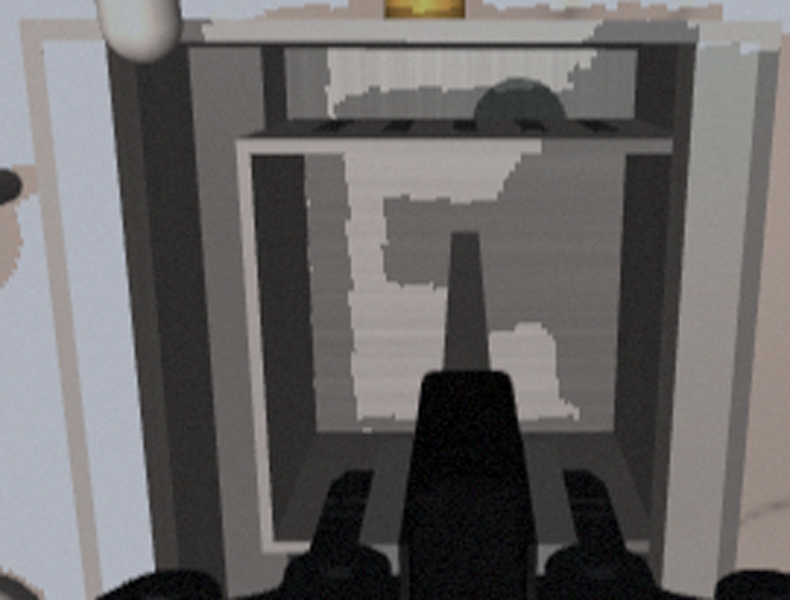

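Basket is square to the tool and its underside is at z≈39–40. It needs about 7 mm up, then 12 mm towards +y to reach the middle line.

Request:
jog_arm([
  [0,0,-0.003],
  [0,-0.001,-0.007],
  [0,-0.004,-0.007],
  [0,-0.007,-0.007],
  [0,-0.01,-0.007],
  [0,-0.012,-0.007],
  [0,-0.012,-0.007],
  [0,-0.012,-0.007],
  [0,-0.012,-0.007],
], twist=[0,0,0,0,0,0,0,0,0], grip_force=50)

```text
t: 6.7
tool_pos: [588.3, -188.3, 215.3]
orientation: [[0.995, -0.095, -0.0], [-0.095, -0.995, -0.0], [-0.0, 0.0, -1.0]]
wrist_force: [0.5, -0.1, -2.8]
finger_gap: 0.154
grip_force: 53.9
```

```bash
python3 - <<'E'
from h import *
from fit import W
from scipy.optimize import least_squares
ci=bot.camera_info('wrist');w=save('wrist','w5');o=bot.get_obs();t=np.array(o['tool_pos']);print(t,np.degrees(np.arctan2(o['orientation'][1][0],o['orientation'][0][0])))
c=w[85:290,95:365];cv2.imwrite('pics/c5.png',cv2.resize(c,(790,600),interpolation=cv2.INTER_CUBIC)[:,:,::-1])
def q(x,y,z,yaw=-.097):
    k,s=np.cos(yaw),np.sin(yaw);r,cc=proj(ci,(t[0]+k*x-s*y,t[1]+s*x+k*y,z));return np.round([(cc-95)*2.926,(r-85)*2.927],0).tolist()
for u in(42,45,48): print(u,[q(x,y,u+75) for x,y in((50,50),(50,-50),(-50,50),(-50,-50))])
for y0 in(-186,-187.5):
    f=lambda a:[round(float(v),0) for v in((proj(ci,W([564.5,y0,-.098],(*a,140)))[1]-95)*2.926,(proj(ci,W([564.5,y0,-.098],(*a,140)))[0]-85)*2.927)]
    print('lip',[f(a) for a in((95,56),(95,-56),(-30,56),(-30,-56))])
E
```

```text
[ 588.26945471 -188.33222569  215.27892354] -5.469028326621546
42 [[242.0, 144.0], [687.0, 145.0], [266.0, 545.0], [662.0, 545.0]]
45 [[239.0, 145.0], [690.0, 146.0], [264.0, 551.0], [664.0, 551.0]]
48 [[236.0, 146.0], [693.0, 147.0], [261.0, 557.0], [666.0, 557.0]]
lip [[179.0, 44.0], [751.0, 46.0], [221.0, 608.0], [706.0, 610.0]]
lip [[187.0, 43.0], [758.0, 45.0], [227.0, 608.0], [712.0, 609.0]]
```

View pics/c5.png

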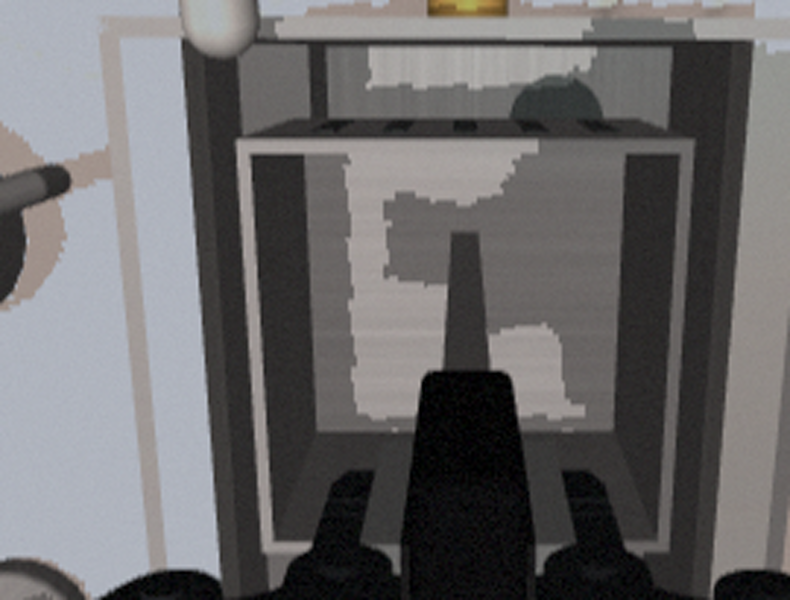

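Rim centre is at crop column 466 and the mouth centre at 467, with equal gaps on both sides and underside z≈46. Lifting straight out.

Request:
jog_arm([
  [0,0,-0.004],
  [0,0,-0.012],
  [0,0,-0.022],
  [0,0,-0.034],
  [0,0,-0.048],
  [0,0,-0.064],
  [0,0,-0.082],
  [0,0,-0.102],
  [0,0,-0.122],
  [0,0,-0.135],
], twist=[0,0,0,0,0,0,0,0,0,0])

```text
t: 7.75
tool_pos: [588.9, -188.2, 353.1]
orientation: [[0.995, -0.095, 0.003], [-0.095, -0.995, -0.001], [0.003, 0.001, -1.0]]
wrist_force: [0.8, -0.1, -1.9]
finger_gap: 0.157
grip_force: 54.0
```

```bash
python3 - <<'E'
from h import *
a=save('top','t6');o=bot.get_obs();t=np.array(o['tool_pos']);R=np.array(o['orientation']);print(t,o['finger_gap'],o['wrist_force'])
ct=bot.camera_info('top')
# mat outline: dark pixels box
m=(cv2.cvtColor(a,cv2.COLOR_RGB2GRAY)<70).astype(np.uint8);m[:100]=0;m[205:]=0;m[:,:118]=0;m[:,222:]=0
m=cv2.morphologyEx(m,cv2.MORPH_CLOSE,np.ones((9,9)));n,l,st,ce=cv2.connectedComponentsWithStats(m);i=1+st[1:,4].argmax()
r=cv2.minAreaRect(np.argwhere(l==i)[:,::-1].astype(np.float32));b=cv2.boxPoints(r)
P=np.array([onz(ct,q[1],q[0],4) for q in b]);c=P.mean(0);print(r,P.round(0)[:,:2].tolist(),c)
print('delta tool',R.T@(np.array([c[0],c[1],t[2]])-t))
E
```

```text
[ 589.5783737  -188.43897723  354.75396686] 0.15954027250323358 [ 0.29276597 -1.12013166  0.07534516]
((169.3366241455078, 153.3663330078125), (75.22481536865234, 76.41886138916016), 84.2894058227539) [[682.0, 322.0], [698.0, 141.0], [520.0, 123.0], [503.0, 302.0]] [600.60244499 222.24007439   4.        ]
delta tool [ -28.09775041 -409.86468184   -0.52209705]
```

Request:
jog_arm([
  [0,-0.01,0],
  [-0.002,-0.03,0],
  [-0.004,-0.06,0],
  [-0.006,-0.095,0],
  [-0.009,-0.13,0],
  [-0.012,-0.165,0],
  [-0.015,-0.2,0],
  [-0.017,-0.235,0],
  [-0.019,-0.27,0],
  [-0.021,-0.3,0],
], twist=[0,-0.02,-0.04,-0.06,-0.08,-0.1,-0.12,-0.14,-0.16,-0.195])

```text
t: 8.8
tool_pos: [594.1, 117.0, 349.0]
orientation: [[0.994, 0.105, -0.003], [0.105, -0.994, 0.001], [-0.003, -0.001, -1.0]]
wrist_force: [0.0, 0.2, -2.8]
finger_gap: 0.154
grip_force: 54.1
```

```bash
python3 - <<'E'
from h import *
for _ in range(4): bot.capture('wrist')
o=bot.get_obs();t=np.array(o['tool_pos']);R=np.array(o['orientation']);print(o['t'],t,o['finger_gap'],o['wrist_force'],np.degrees(np.arctan2(R[1,0],R[0,0])))
print(R.T@(np.array([600.5,222,220])-t))
E
```

```text
9.0 [594.53368686 114.87800297 349.0908108 ] 0.15717289282742908 [-0.28200308 -1.45203516 -2.1630558 ] 5.954809538650214
[  17.35949271 -105.88972815  129.07815485]
```

Request:
jog_arm([
  [0.005,-0.03,0],
  [0.01,-0.06,0.01],
  [0.014,-0.09,0.025],
  [0.017,-0.106,0.045],
  [0.017,-0.106,0.07],
  [0.017,-0.106,0.095],
  [0.017,-0.106,0.12],
  [0.017,-0.106,0.14],
  [0.017,-0.106,0.153],
  [0.017,-0.106,0.16],
], twist=[0,0,0,0,0,0,0,0,0,0])

```text
t: 10.0
tool_pos: [601.6, 218.8, 188.8]
orientation: [[0.995, 0.099, -0.002], [0.099, -0.995, -0.001], [-0.002, 0.001, -1.0]]
wrist_force: [-0.7, -0.8, -2.4]
finger_gap: 0.156
grip_force: 54.0
```

```bash
python3 - <<'E'
from h import *
for _ in range(4): bot.capture('wrist')
o=bot.get_obs();t=np.array(o['tool_pos']);print(o['t'],t,o['finger_gap'],o['wrist_force'])
w=bot.capture('scene');s=bot.capture('top')
cv2.imwrite('pics/g7.png',np.hstack([cv2.resize(w[190:340,220:400],(400,333)),cv2.resize(s[70:220,90:270],(400,333))])[:,:,::-1])
E
```

```text
10.2 [602.79886281 219.80563085 191.14129479] 0.15676097291261462 [ 0.16064884 -0.2306655  -1.96221586]
```

View pics/g7.png

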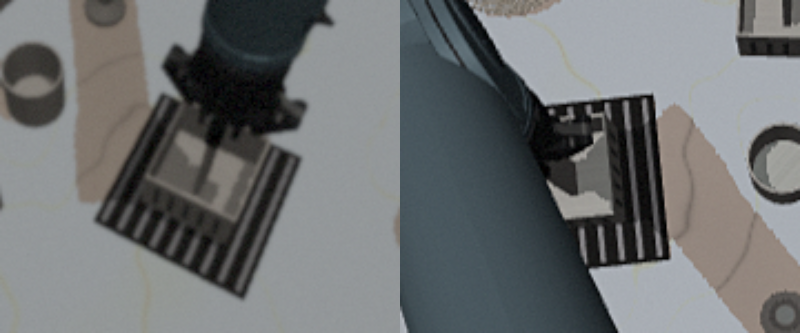

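The view shows the basket level over the mat and roughly centred. Small correction (-2, +2 mm), then a slow descent.

Request:
jog_arm([
  [-0.001,-0.001,0.003],
  [-0.002,-0.002,0.006],
  [-0.002,-0.002,0.009],
  [-0.002,-0.002,0.011],
  [-0.002,-0.002,0.012],
  [-0.002,-0.002,0.013],
  [-0.002,-0.002,0.014],
  [-0.002,-0.002,0.014],
  [-0.002,-0.002,0.014],
], twist=[0,0,0,0,0,0,0,0,0])

```text
t: 11.2
tool_pos: [600.1, 221.5, 176.3]
orientation: [[0.995, 0.1, 0.0], [0.1, -0.995, 0.0], [0.0, -0.0, -1.0]]
wrist_force: [0.2, -0.4, -1.9]
finger_gap: 0.157
grip_force: 54.1
```

Request:
jog_arm([
  [0,0,0.001],
  [0,0,0.001],
  [0,0,0.002],
  [0,0,0.002],
  [0,0,0.002],
], twist=[0,0,0,0,0])

```text
t: 11.7
tool_pos: [600.0, 221.5, 174.2]
orientation: [[0.995, 0.1, -0.0], [0.1, -0.995, -0.0], [-0.0, 0.0, -1.0]]
wrist_force: [0.4, -0.1, -2.0]
finger_gap: 0.158
grip_force: 54.1
```

Request:
jog_arm([
  [0,0,0.001],
  [0,0,0.001],
  [0,0,0.001],
], twist=[0,0,0])

```text
t: 12.0
tool_pos: [600.0, 221.5, 173.2]
orientation: [[0.995, 0.1, -0.0], [0.1, -0.995, -0.0], [-0.0, 0.0, -1.0]]
wrist_force: [0.5, 0.1, -1.9]
finger_gap: 0.16
grip_force: 54.1
```

Request:
jog_arm([
  [0,0,0.001],
  [0,0,0.001],
  [0,0,0.001],
], twist=[0,0,0])

```text
t: 12.3
tool_pos: [600.0, 221.5, 172.2]
orientation: [[0.995, 0.1, -0.0], [0.1, -0.995, -0.0], [-0.0, 0.0, -1.0]]
wrist_force: [0.1, -0.4, -2.2]
finger_gap: 0.157
grip_force: 54.1
```

Request:
jog_arm([
  [0,0,0.001],
  [0,0,0.001],
  [0,0,0.001],
], twist=[0,0,0])

```text
t: 12.6
tool_pos: [600.0, 221.5, 171.2]
orientation: [[0.995, 0.1, -0.0], [0.1, -0.995, -0.0], [-0.0, 0.0, -1.0]]
wrist_force: [0.3, -0.6, -2.1]
finger_gap: 0.159
grip_force: 54.1
```

Request:
jog_arm([
  [0,0,0.001],
  [0,0,0.001],
  [0,0,0.001],
], twist=[0,0,0])

```text
t: 12.9
tool_pos: [600.4, 221.8, 170.9]
orientation: [[0.995, 0.1, 0.001], [0.1, -0.995, 0.0], [0.001, -0.0, -1.0]]
wrist_force: [-0.2, 0.0, 4.6]
finger_gap: 0.156
grip_force: 54.9
```

Request:
jog_arm([
  [0,0,0.001],
  [0,0,0.001],
  [0,0,0.001],
], twist=[0,0,0])

```text
t: 13.2
tool_pos: [600.4, 222.3, 170.7]
orientation: [[0.995, 0.1, 0.001], [0.1, -0.995, 0.001], [0.001, -0.001, -1.0]]
wrist_force: [-3.0, 1.6, 9.4]
finger_gap: 0.156
grip_force: 55.9
```

The basket is down: the force has gone from -2 to +9 N. Easing off the preload, opening, then retracting straight up.

Request:
jog_arm([
  [0,0,-0.001],
  [0,0,-0.001],
  [0,0,-0.001],
], twist=[0,0,0], grip_force=25)

```text
t: 13.5
tool_pos: [600.4, 222.0, 170.8]
orientation: [[0.995, 0.1, 0.001], [0.1, -0.995, 0.001], [0.001, -0.001, -1.0]]
wrist_force: [-0.7, 0.0, 6.2]
finger_gap: 0.154
grip_force: 55.3
```

Request:
jog_arm([
  [0,0,0],
  [0,0,0],
  [0,0,0],
  [0,0,0],
  [0,0,0],
], twist=[0,0,0,0,0], jaw=0.55)

```text
t: 14.0
tool_pos: [600.0, 221.4, 170.1]
orientation: [[0.995, 0.1, -0.0], [0.1, -0.995, -0.0], [-0.0, 0.0, -1.0]]
wrist_force: [0.1, -0.0, -0.1]
finger_gap: 0.55
grip_force: 0.0
```

Request:
jog_arm([
  [0,0,-0.01],
  [0,0,-0.025],
  [0,0,-0.045],
  [0,0,-0.07],
  [0,0,-0.095],
  [0,0,-0.12],
  [0,0,-0.145],
  [0,0,-0.17],
  [0,0,-0.19],
  [0,0,-0.2],
], twist=[0,0,0,0,0,0,0,0,0,0])

```text
t: 15.0
tool_pos: [600.7, 221.9, 374.1]
orientation: [[0.995, 0.1, 0.004], [0.1, -0.995, 0.002], [0.005, -0.001, -1.0]]
wrist_force: [0.1, 0.1, -0.5]
finger_gap: 0.551
grip_force: 0.0
```

Request:
jog_arm([
  [-0.03,0.03,0],
  [-0.06,0.06,0],
  [-0.09,0.09,0],
  [-0.12,0.13,0],
  [-0.14,0.17,0],
  [-0.15,0.21,0],
  [-0.15,0.25,0],
  [-0.15,0.27,0],
  [-0.15,0.28,0],
  [-0.15,0.28,0],
], twist=[0,0,0,0,0,0,0,0,0,0])

```text
t: 16.0
tool_pos: [478.6, -72.8, 370.4]
orientation: [[0.995, 0.098, -0.0], [0.098, -0.995, -0.0], [-0.0, 0.0, -1.0]]
wrist_force: [0.0, 0.0, -0.1]
finger_gap: 0.549
grip_force: 0.0
```

```bash
python3 - <<'E'
from h import *
for _ in range(3): bot.capture('wrist')
o=bot.get_obs();print(o['t'],o['tool_pos'],o['wrist_force'])
s=bot.capture('top');w=bot.capture('scene')
cv2.imwrite('pics/g8.png',np.hstack([cv2.resize(w[160:340,150:390],(400,300)),cv2.resize(s[20:230,100:380],(400,300))])[:,:,::-1])
ct=bot.camera_info('top');print(bot.camera_info('top')['xyz'],[np.round(onz(ct,*(np.array(x['at'])*[384,512]),4),1) for x in bot.tip_of('top','basket')],[np.round(onz(ct,*(np.array(x['at'])*[384,512]),0),1) for x in bot.tip_of('top','spare')])
k,s_=np.cos(.098),np.sin(.098)
for x,y in((50,50),(50,-50),(-50,-50),(-50,50)):
    r,c=proj(ct,(600.4+k*x-s_*y,222+s_*x+k*y,79));print('rim pred crop',round(400+(c-100)*400/280),round((r-20)*300/210))
E
```

```text
16.15 [478.7822482  -70.27659377 370.31432028] [ 0.19944353  0.35859528 -0.68882958]
[ 429.95263847  -12.9922053  1130.97177537] [array([598.4, 227.9,   4. ])] [array([784.,  -6.,  -0.])]
rim pred crop 454 155
rim pred crop 518 148
rim pred crop 524 212
rim pred crop 460 218
```

View pics/g8.png

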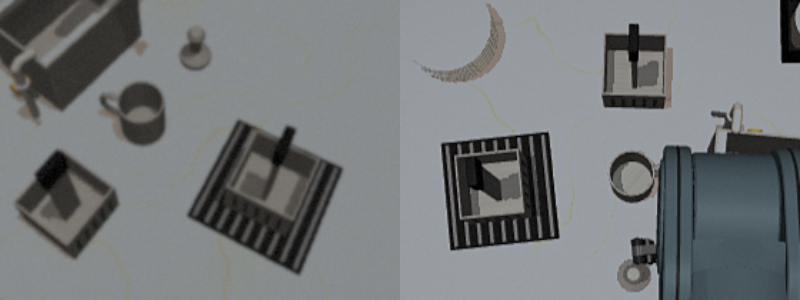

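The basket stands upright and centred on the mat. Its rim is at crop (454–524, 150–218), as predicted for the mat's middle. The spare, jug and tamper are where they were, and the arm is clear.

```bash
python3 -c "
from workcell import bot
print(bot.sign_off())"
```

```text
the job is handed in; nothing more can be done
None
```

I turned the jammed basket level inside the trough, lifted it out and set it down upright in the middle of the drying mat; the job is handed in at about 16 s, the spare basket was left where it stood, and the sign-off returned no verdict.

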